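# Offer a collar's set screw to the shaft flat

### The job

First slide the carriage with the upright shaft along its rails until it is home against the stop by the key guide, and only after that turn the shaft by its upper end, with the fingers feeling for its flat, until the flat squarely faces the guide. Then pick up the loose collar, lower it over the shaft with its set screw pointing at the guide until the screw is level with the guide's bore and lies over the flat, and finish while still holding the collar there, hanging in the fingers at that height, upright and still, for someone to tighten the screw. Leave the carriage home, the flat facing the guide and the other things on the worktop where they are.

Things in the scene. Friction and masses are not known exactly. Their poses are not given: they have to be found in the camera images.
- guide (a point): Centre of the mouth of the key guide on the fixed aluminium fixture (base 90 x 250 x 12 mm): a level steel bush, 18 mm diameter, 7 mm black bore, 80 mm above the worktop, on a post 86 mm high. +y runs along the rails from the shaft into the guide, z up; bush and post lie on the +y side. With the carriage home, the shaft's axis is 65 mm from here on the -y side.
- carriage (a joint): Slide of the carriage (60 x 48 mm aluminium block, top 45 mm above the worktop, with the shaft upright in its middle) along the rails, m: grows towards the guide; 0.090 is home against the stop, 0 the far end. Takes about 3 N to move and stays where it is left.
- shaft (a joint): Turn of the shaft about its upright axis in the carriage, rad, counter-clockwise positive seen from above; 0 when the flat squarely faces the guide; turns -3.1 to 3.1. It takes about 0.04 N m to turn, and stays where it is left.
- flat (a point): Point on the shaft's flat, 6 mm from the shaft's axis, 80 mm above the worktop; its +y points squarely out of the flat, z up. The upright steel shaft is 20 mm thick, top 105 mm above the worktop. The flat reaches from the top down to 62 mm above the worktop; there the section is a D, 16 mm across the flat. A 32 mm disc 2 mm high lies round the foot.
- collar_center (a point): Centre, half-way up, of the loose collar: dark steel ring, 36 mm outer diameter, 24 mm bore, 24 mm high, about 90 g, lying flat with its axis upright. One steel set screw goes radially through the wall half-way up; +y points from the axis out along it. Its head (9 mm diameter) stands out to 25.5 mm from the axis.
- screw_tip (a point): Inner tip of the collar's 5 mm set screw, in the bore, 8 mm from the collar's axis, 12 mm above its underside; axes as the collar's. It stands into the bore, so the collar goes over the shaft only with the screw over the flat; then 2 mm is free all round.
- collar: The same collar, with its origin at the centre of its underside and +y along the screw.
- lid_a: Bystander: white jar lid, 50 mm diameter, 12 mm high; origin at the centre of its underside.
- lid_b: Bystander: another white jar lid, 50 mm diameter, 12 mm high; origin at the centre of its underside.
- jar_tall: Bystander: closed clear jar, 60 mm diameter, 80 mm high; origin at the centre of its underside.
- driver: Bystander: small screwdriver with blue handle lying on the worktop, 152 mm long along its y axis, 21 mm thick; origin underneath its middle.

How it is judged (in metres and radians):
On the way, in this order (a step that is already met when the one before it is completed fails the run):
1. the carriage is home against its stop (value of joint carriage above 0.0865 m), for 0.2 s.
2. with the carriage still home, the shaft is turned, in the fingers, so that its flat faces the guide (value of joint carriage above 0.0865 m and contact force between the fingers and shaft above 0.5 N and value of joint shaft between -0.17 and 0.17 rad), for 0.2 s.
At the end, for the whole second after the job is handed in: Carriage within 3.5 mm of its stop; flat faces guide within 0.17 rad; collar held in the fingers, still, upright within 0.12 rad; screw along guide axis within 0.2 rad, its tip within 6 mm of bore height, 4 mm of the axis sideways, 9 mm of site flat. Bystanders moved under 30 mm (value of joint carriage above 0.0865 m and value of joint shaft between -0.17 and 0.17 rad and x of screw_tip in the frame of guide between -0.004 and 0.004 m and z of screw_tip in the frame of guide between -0.006 and 0.006 m and distance between screw_tip and flat below 0.009 m and angle between the y axis of screw_tip and the y axis of guide, either way round below 0.2 rad and angle between collar's own z axis and vertical below 0.12 rad and linear speed of collar below 0.01 m/s and contact force between the fingers and collar above 1 N and distance of each of lid_a, lid_b, jar_tall, driver from where it was at the start of the episode below 0.03 m); the arm keeps its last pose, push and grip.
It fails at once if a lid, the jar or the screwdriver is moved by more than 30 mm (distance of any of lid_a, lid_b, jar_tall, driver from where it was at the start of the episode above 0.03 m).
It also fails if it takes over 54 s, if anything falls off the work surface, if the arm or the gripper's body presses on something with over 40 N, if the wrist force passes 120 N, or if a joint passes its speed limit or range.

### The arm

A 6-joint arm with a two-finger parallel gripper is mounted at the origin on a cart in front of the work surface, level with it; the furniture and walls round the work are solid. World frame = base frame: x ahead of the robot, y to its left, z up, the work surface at z = 0. Lengths are in mm, angles in rad, forces in N, time in s.
With the tool pointing down it reaches from about 325 to 925 mm from the base axis. Payload 3.1 kg.
Tool frame: the origin (TCP) lies at the very end of the fingers, on their centre line; the grasp point (between the pads) lies 19 mm behind it; z points along the fingers, y is the line along which they close (so a half turn about z gives the same grasp; the last joint's range is limited). The gripper opens to 85 mm and grips with 20 to 120 N. Pads are 22 mm wide; open, the fingers measure 114 mm over their backs; the gripper's body (76 mm by 85 mm) begins 54 mm behind the grasp point. The pads swing forward as they close: fully open they stand 13 mm farther back than shut.
Start: joints at [-1.401, 0.217, 1.613, -0, 1.311, -0.112], TCP at [173.824, -600.354, 231.3] pointing down, gripper open.
Joint ranges: [-2.75, 2.75], [-0.78, 2.1], [0.31, 2.55], [-1.13, 4.27], [0.13, 2.63], [-2.58, 2.58]. Speed limits (rad/s): [2.79, 2.79, 3.14, 3.14, 3.14, 3.14].

### API

Orientations are given as a rotation vector (axis times angle).
In Python, from bench import ctrl, read_camera gives the robot as it stands. The module is installed in compiled form; this text tells all that it offers.
- The arm moves only by the tool jog_arm, never from a script. Its argument "steps" is a list of rows, each a list of 4 numbers: the shift along the tool's x, y, z as a fraction of full scale, then the turn about the tool's z as a fraction of full scale. A call has 1 to 20 rows; each row is the pose to reach, as a shift and turn from the pose commanded when the call began, along the tool's axes at that moment; what a row does not reach only later rows make up. Full scale, the value 1, is 0.5 m for a shift and 2 rad for a turn. A row lasts 1/10 s, in which the tool goes at most 50 mm and 8.59 degrees, less where a joint would pass 70% of its speed; a pose out of reach is approached as far as the arm can. A call with a number of a shift or a turn outside -1 to 1 is refused whole. A call with a gripper value outside its range is refused whole. "claw" is the finger opening in mm, from 0 to 85.4, set as the call begins (left out, the last holds). The fingers move at their own pace and stop on an object; "force" is the grip in N (left out, the last holds). Time passes only in rows, so rows that repeat a pose let the fingers close. It gives the time, the measured TCP pose, the force, the opening and the grip force at its end, in the units of the state.
- ctrl.get_state(): the state, without advancing time (a new reading comes with each control period).
- read_camera(name): name is "scene" or "top" or "wrist"; returns a dict with "img" (400x640x3 uint8, red, green, blue), "fx", "fy", "cx", "cy" (pixels), "view" (4x4, takes a point from world to camera coordinates); the wrist camera has in their place "hand_eye" (4x4, takes a point from camera to tool coordinates, whose origin is the TCP and whose axes are the flange's). Camera axes: x right, y down, z forward; pixel columns grow to the right and rows downward; lengths in mm; the calibration is good to about 2 mm. A picture is of the moment at which its call begins: read the wrist's pose just before it. There is no depth.
- ctrl.close_job(): hands the job in; it is judged then, once.
The state is a dict: "clock": time; "joints": joint angles; "qd": joint speeds; "joint_torque": joint torques, N m; "position": TCP position; "eef_rot": TCP orientation; "ft_force": force on the tool from outside, world axes, zero at the start; "moment": the same for the moment, N m; "width": opening from 0.0 (shut) to 1.0 (fully open); "finger_force": force on a finger pad.
Only numpy, scipy, OpenCV 4.12 (cv2) and the standard library are available. Lean on these libraries where they do the work, as an engineer would, in place of code of your own. Each camera call takes 0.05 s, during which the arm holds its last target. There are 200 camera calls.

## Working session

There is one attempt and no reset: what is moved stays moved. The work goes in short steps, Python scripts to look and compute and a tool call to move; the robot and the scene stay as the last step left them, time stands still between calls to the robot, and variables do not carry over. Pictures are saved under pics/ and viewed, at most 10 in all, crops included, and the job is handed in when it is done.

Besides the shell and the picture viewer there is one more tool, called after "Emit:" in YAML: its name, and indented under it one key for each argument. jog_arm: Moves the arm, as the interface text tells. Shift numbers are shares of 0.5 m and turn numbers shares of 2 rad, none past 1 either way. Its arguments: {"type":"object","properties":{"steps":{"type":"array"},"claw":{"type":"number"},"force":{"type":"number"}},"required":["steps"]}

```bash
mkdir -p pics; ls
python3 - <<'E'
from bench import ctrl, read_camera
import cv2, numpy as np
s=ctrl.get_state(); print(s)
for n in ["scene","top"]:
    c=read_camera(n); cv2.imwrite(f"pics/{n}0.png",c["img"][:,:,::-1]); np.savez(f"pics/{n}0.npz",**c)
    print(n,[c[k] for k in("fx","fy","cx","cy")]); print(np.round(c["view"],4).tolist())
E
```

```text
pics
{'clock': 0.0, 'joints': array([-1.40118709e+00,  2.17752753e-01,  1.61495741e+00,  1.88142731e-05,
        1.31124633e+00, -1.12179610e-01]), 'qd': array([ 8.69209283e-04,  2.51203383e-04,  1.40005503e-05,  6.83365731e-04,
       -9.80424746e-06, -4.77041783e-04]), 'joint_torque': array([ 3.05091617e-04, -3.96841586e+01, -3.03851867e+01, -1.54192953e-04,
        9.64826468e-03, -1.59224687e-06]), 'position': array([ 173.69757945, -599.53376542,  229.95695395]), 'eef_rot': array([-3.10812305e+00, -4.40830437e-01,  7.80050716e-05]), 'ft_force': array([-0.49440839,  0.07276953, -0.70488831]), 'moment': array([ 0.0315146 , -0.02587686,  0.02046927]), 'finger_force': 0.0, 'width': 0.9997700827868384}
scene [481.8950597905664, 481.8950597905664, 313.9039034459066, 200.29614494260989]
[[0.8117, -0.5835, -0.0266, -448.5978], [-0.2581, -0.3174, -0.9125, 203.3346], [0.524, 0.7475, -0.4082, 1236.8227], [0.0, 0.0, 0.0, 1.0]]
top [494.64917676404696, 494.64917676404696, 324.9598414374325, 195.10966688561925]
[[0.0117, -0.9998, 0.0136, -46.2704], [-0.9874, -0.0137, -0.1574, 522.3706], [0.1576, -0.0116, -0.9874, 1355.9765], [0.0, 0.0, 0.0, 1.0]]
```

View pics/scene0.png

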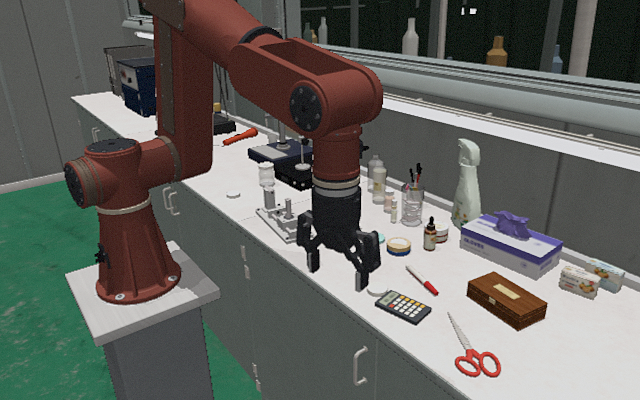

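View pics/top0.png

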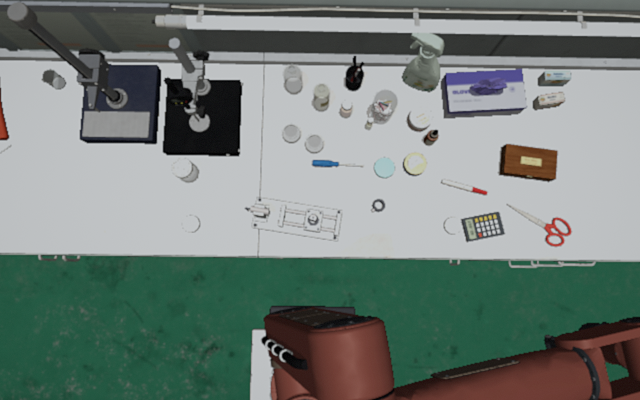

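The top view shows the fixture at about (295,218), with the guide at its left end (262,211) and the shaft near (313,217). The collar is near (378,205) and the driver near (337,164). The lids are white and the jar is near (183,170).

```bash
cat > h.py <<'E'
import numpy as np, cv2
def ray(c,u,v,z):
    V=c["view"];R=V[:3,:3];t=V[:3,3];o=-R.T@t
    d=R.T@np.array([(u-c["cx"])/c["fx"],(v-c["cy"])/c["fy"],1.]);return o+d*(z-o[2])/d[2]
def proj(c,p):
    q=c["view"][:3,:3]@np.asarray(p,float)+c["view"][:3,3];return c["fx"]*q[0]/q[2]+c["cx"],c["fy"]*q[1]/q[2]+c["cy"]
def wristcam(c,s):
    from scipy.spatial.transform import Rotation as Ro
    T=np.eye(4);T[:3,:3]=Ro.from_rotvec(s["eef_rot"]).as_matrix();T[:3,3]=s["position"]
    c=dict(c);c["view"]=np.linalg.inv(T@c["hand_eye"]);return c
E
python3 - <<'E'
import numpy as np,cv2
from h import *
c=dict(np.load("pics/top0.npz"))
for n,u,v,z in [("shaft",313,217,105),("guidepost",262,211,86),("collar",378,205,24),("lid",191,224,12),("lid",451,226,12),("driver",337,164,10),("fixL",262,199,12),("fixR",341,211,12),("fixBL",253,230,12),("fixBR",336,240,12)]:
    print(n,ray(c,u,v,z).round(0))
im=c["img"][175:250,235:400,::-1]
cv2.imwrite("pics/crop0.png",cv2.resize(im,None,fx=4.8,fy=4.8,interpolation=cv2.INTER_CUBIC))
E
```

```text
shaft [453.  -8. 105.]
guidepost [470. 131.  86.]
collar [ 499. -192.   24.]
lid [439. 341.  12.]
lid [ 443. -402.   12.]
driver [620. -74.  10.]
fixL [514. 141.  12.]
fixR [482. -87.  12.]
fixBL [424. 164.  12.]
fixBR [399. -73.  12.]
```

View pics/crop0.png

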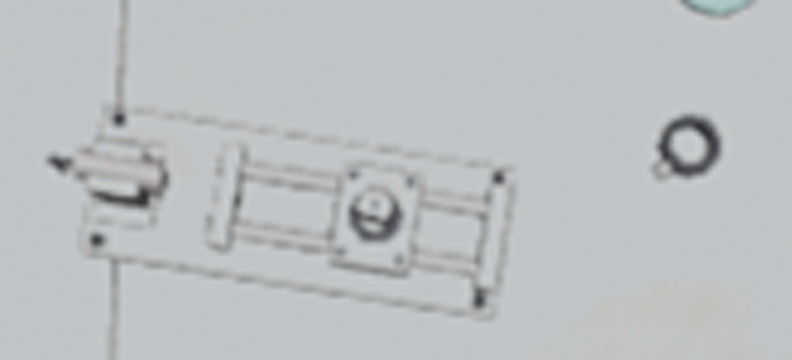

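The crop (4.8x, offset 235,175) shows the fixture tilted about 7°. The shaft is at crop (375,207) and the guide at (150,175). The collar is at (690,146) with its screw head at (660,171). I'll move above the fixture to look with the wrist camera.

Emit:
jog_arm:
  steps:
    - [0.86,-0.89,-0.2,0.08]
    - [0.86,-0.89,-0.2,0.08]
    - [0.86,-0.89,-0.2,0.08]
    - [0.86,-0.89,-0.2,0.08]
    - [0.86,-0.89,-0.2,0.08]
    - [0.86,-0.89,-0.2,0.08]
    - [0.86,-0.89,-0.2,0.08]
    - [0.86,-0.89,-0.2,0.08]
    - [0.86,-0.89,-0.2,0.08]
    - [0.86,-0.89,-0.2,0.08]
    - [0.86,-0.89,-0.2,0.08]
    - [0.86,-0.89,-0.2,0.08]
    - [0.86,-0.89,-0.2,0.08]
    - [0.86,-0.89,-0.2,0.08]
    - [0.86,-0.89,-0.2,0.08]
    - [0.86,-0.89,-0.2,0.08]
  claw: 34
  force: 25

```text
clock: 1.7
position: [462.4, -54.1, 330.6]
eef_rot: [3.136, 0.19, -0.002]
ft_force: [-0.1, -0.0, -0.3]
width: 0.401
finger_force: 0.0
```

```bash
cat >> h.py <<'E'
def snap(tag):
    from bench import ctrl, read_camera
    s=ctrl.get_state(); c=wristcam(read_camera("wrist"),s)
    cv2.imwrite(f"pics/{tag}.png",c["img"][:,:,::-1]); np.savez(f"pics/{tag}.npz",**c); return s,c
E
python3 - <<'E'
from h import *
s,c=snap("w1"); print(s["clock"],s["position"],s["eef_rot"],s["joints"].round(2),s["width"]); print(c["hand_eye"].round(3).tolist(),c["fx"])
for p in [(470,131,86),(453,-8,105),(499,-192,24)]: print(proj(c,p))
E
```

```text
1.7 [462.41927465 -54.06519948 330.5776934 ] [ 3.13575183e+00  1.89675728e-01 -2.39347672e-03] [-0.27 -0.2   1.85 -0.    1.49  1.18] 0.4005012659444372
[[-0.0, -0.96, -0.279, 70.562], [1.0, -0.0, 0.0, 0.593], [-0.0, -0.279, 0.96, -142.079], [0.0, 0.0, 0.0, 1.0]] 297.6281087522748
(np.float64(178.13832797303078), np.float64(147.3212717251997))
(np.float64(283.0762771445367), np.float64(176.00129312017896))
(np.float64(415.0214294848884), np.float64(149.71918906953067))
```

View pics/w1.png

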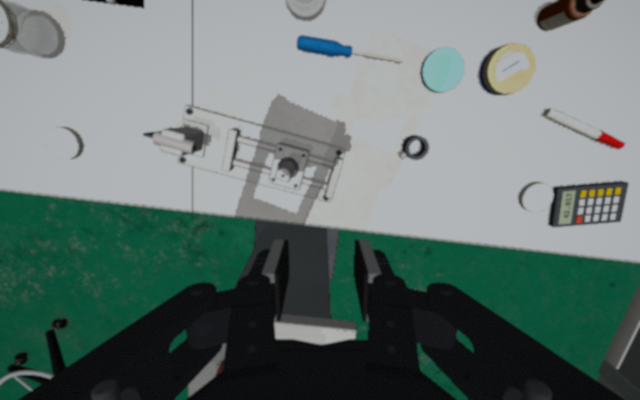

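The wrist view shows the shaft top near (287,176), the guide near (180,145) and the collar near (414,147) with its screw head at (402,154). I'll go closer to read the flat.

Emit:
jog_arm:
  steps:
    - [-0.072,-0.1,0.4,0]
    - [-0.072,-0.1,0.4,0]
    - [-0.072,-0.1,0.4,0]
    - [-0.072,-0.1,0.4,0]
    - [-0.072,-0.1,0.4,0]
    - [-0.072,-0.1,0.4,0]
    - [-0.072,-0.1,0.4,0]

```text
clock: 2.45
position: [423.9, -9.3, 133.9]
eef_rot: [3.134, 0.189, 0.007]
ft_force: [0.4, -0.4, 1.0]
width: 0.398
finger_force: 0.0
```

Run:
```python
from h import *
s,c=snap("w2"); print(s["clock"],s["position"],s["eef_rot"],s["joints"].round(2))
```

```text
2.45 [423.87148989  -9.31568554 133.86020703] [3.13441217 0.18943188 0.00733657] [-0.19 -0.12  2.16 -0.    1.1   1.26]
```

View pics/w2.png

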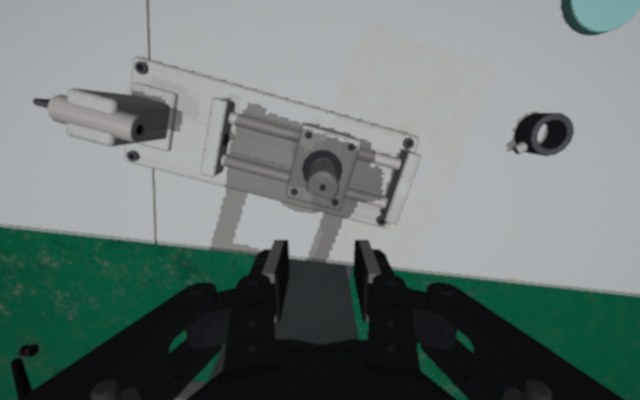

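The guide bore is at about (140,130) and the shaft top at about (322,186). The base screws are at (141,67), (134,155), (408,143) and (381,219). The collar top is at about (548,132) with its screw head at (515,147).

Run:
```python
from h import *
c=dict(np.load("pics/w2.npz"))
P=[ray(c,u,v,13)[:2] for u,v in [(141,67),(134,155),(408,143),(381,219)]]
print(np.round(P,1)); 
for a,b in((2,0),(3,1)): d=P[b]-P[a];print(np.linalg.norm(d),d/np.linalg.norm(d))
d=P[0]-P[1];print("cross",np.linalg.norm(d),d/np.linalg.norm(d)); print("centre",np.mean(P,0))
print("guide",ray(c,140,130,80),"shaft",ray(c,322,186,105))
g=c["img"];print(cv2.cvtColor(g,cv2.COLOR_RGB2GRAY)[165:210:2,296:350:2])
im=g[140:215,270:370,::-1];cv2.imwrite("pics/crop2.png",cv2.resize(im,None,fx=7.5,fy=7.5,interpolation=cv2.INTER_CUBIC))
```

```text
[[513.9 148.3]
 [440.9 157.5]
 [480.1 -79.8]
 [408.2 -68.7]]
230.5748514974952 [0.14642696 0.98922148]
228.63652193064874 [0.14320678 0.98969279]
cross 73.56516081890511 [ 0.99202428 -0.12604692]
centre [460.75937223  39.31408998]
guide [470.87473086 112.50826787  80.        ] shaft [454.06045998  -6.96607762 105.        ]
[[106 106 106  86  45  41  42  49  57  58  60  61  61  59  56  62  63  63
   60  50  41  41  52  94 107 108 106]
 [106 106 105  79  43  42  44  52  57  58  60  61  61  59  58  60  62  62
   61  53  43  42  48  89 107 107 105]
 [105 107 101  65  42  43  44  52  57  58  61  62  63  63  62  62  61  61
   59  55  46  42  45  84 106 106 104]
 [106 106 104  76  41  41  46  54  57  60  67  77  85  89  86  83  72  64
   60  58  48  42  44  82 106 106 103]
 [105 105 104  86  45  42  49  56  63  76  89 101 110 112 110 109 101  82
   68  60  49  42  49  91 107 105 102]
 [105 104 104  93  51  42  49  63  81  99 102 104 107 113 112 115 114 101
   85  66  53  43  61 101 106 104  99]
 [105 105 104 101  62  43  55  79  97 101 103 104 104 106 107 109 112 109
   98  82  61  46  74 1
[... 1124 characters left out ...]
 101  95  83  85  87]
 [104 103 106 111 117 121 120 119 107 103 103 103 103 105 104 100  93  85
   68  61  74  96 100  91  91  98  92]
 [114 112 108 106 103 107 108 110 103 102 102 103 103 106 107 104 102  93
   57  43  45  79  99  90  96 101 102]
 [114 116 116 116 113 112 107 101  95  93  93  96 100 106 105 104 103  99
   63  42  45  78  95  89 100 103 102]
 [110 107 109 111 114 115 116 114 109 100  94  91  92  95  95  97 101 102
   88  69  73  94  94  92 104 106 104]
 [123 121 117 113 109 108 110 110 104 102 103 102 101  97  94  90  90  93
   96  96  97  98  91  95 105 104 105]
 [126 126 124 123 123 123 118 112 103  97  97  99 101 103 103 101 100  97
   92  89  89  90  91 100 103 103 103]]
```

View pics/crop2.png

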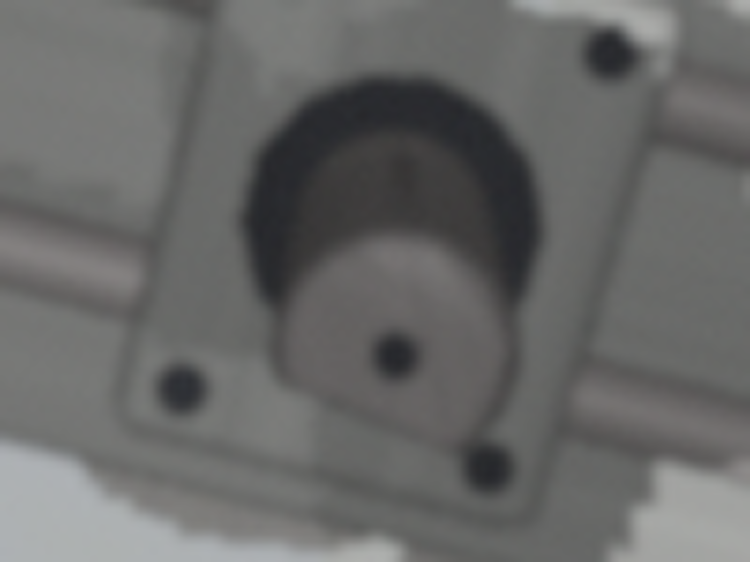

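The flat edge runs from crop (280,378) to (460,445), and the centre dot is at (395,355). The flat therefore faces down-left in the image, roughly towards the robot.

```bash
cat >> h.py <<'E'
def plan(xyz,yaw):
    """fractions from measured pose to xyz (mm), tool-x yaw (deg)"""
    from bench import ctrl
    from scipy.spatial.transform import Rotation as Ro
    s=ctrl.get_state();R=Ro.from_rotvec(s["eef_rot"]).as_matrix()
    y0=np.degrees(np.arctan2(R[1,0],R[0,0]));dy=(yaw-y0+180)%360-180
    print("pos",s["position"].round(1),"yaw",y0.round(1),"j6",s["joints"][5].round(2),"-> frac",(R.T@(np.array(xyz)-s["position"])/500).round(4),"turn",round(-np.radians(dy)/2,4))
E
python3 - <<'E'
from h import *
c=dict(np.load("pics/w2.npz"))
f=lambda u,v:ray(c,270+u/7.5,140+v/7.5,105)[:2]
a,b,o=f(280,378),f(460,445),f(395,355)
d=b-a;n=np.array([d[1],-d[0]])/np.linalg.norm(d);print(o,a,b,"chord",np.linalg.norm(d),"n ang",np.degrees(np.arctan2(n[1],n[0])),"dist",n@(a-o))
na=np.degrees(np.arctan2(n[1],n[0]))%360
gm=ray(c,140,130,80)[:2];g=gm-o;print("guide ang",np.degrees(np.arctan2(g[1],g[0])),np.linalg.norm(g))
plan([*o,130],na-90)
# collar
for u,v in[(548,132),]: print("collar",ray(c,u,v,24))
print(ray(c,515,147,12))
E
```

```text
[453.30632329  -7.45492903] [450.36711361   1.33421011] [446.62285118 -13.49294078] chord 15.292609474092163 n ang 165.8275445716528 dist 5.001693723182782
guide ang 81.6683562025049 121.24280413719221
pos [424.6  -9.4 134.5] yaw 6.9 j6 1.26 -> frac [0.0574 0.0031 0.0094] turn -0.6013
collar [ 503.42637077 -189.88854047   24.        ]
[ 487.97110623 -174.24602943   12.        ]
```

Emit:
jog_arm:
  steps:
    - [0.057,0.003,0,-0.6]
    - [0.057,0.003,0,-0.6]
    - [0.057,0.003,0,-0.6]
    - [0.057,0.003,0,-0.6]
    - [0.057,0.003,0,-0.6]
    - [0.057,0.003,0,-0.6]
    - [0.057,0.003,0,-0.6]
    - [0.057,0.003,0,-0.6]
    - [0.057,0.003,0,-0.6]
    - [0.057,0.003,0,-0.6]
    - [0.057,0.003,0,-0.6]
  claw: 45

```text
clock: 3.6
position: [450.9, -6.4, 132.5]
eef_rot: [2.481, 1.924, 0.002]
ft_force: [0.0, -0.5, -0.3]
width: 0.526
finger_force: 0.0
```

Run:
```python
from h import *
plan([453.3,-7.5,80],75.8)
s,c=snap("w3")
for p in [(453.3,-7.5,105)]: print(proj(c,p))
```

```text
pos [450.9  -6.4 132.5] yaw 75.6 j6 0.08 -> frac [-0.0009  0.0049  0.105 ] turn -0.0017
(np.float64(325.2450439371546), np.float64(234.4312385854545))
```

View pics/w3.png

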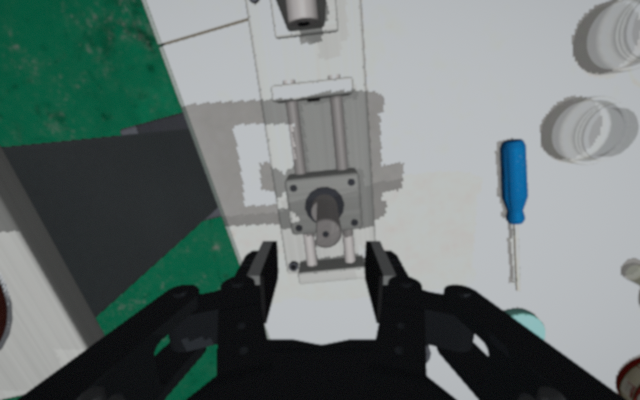

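The shaft dot is at (325,234), exactly where predicted, and the fingers straddle it. I'll lower, close on the flat and check.

Emit:
jog_arm:
  steps:
    - [-0.001,0.005,0.05,0]
    - [-0.001,0.005,0.105,0]
    - [-0.001,0.005,0.105,0]
    - [-0.001,0.005,0.105,0]

```text
clock: 4.05
position: [451.6, -7.1, 78.6]
eef_rot: [-2.48, -1.927, 0.002]
ft_force: [0.3, 0.1, 0.3]
width: 0.522
finger_force: 0.0
```

Emit:
jog_arm:
  steps:
    - [0,0,0,0]
    - [0,0,0,0]
    - [0,0,0,0]
    - [0,0,0,0]
    - [0,0,0,0]
  claw: 0
  force: 25

```text
clock: 4.55
position: [455.2, -7.8, 80.7]
eef_rot: [2.476, 1.925, 0.007]
ft_force: [4.5, -1.6, -0.4]
width: 0.176
finger_force: 29.3
```

Run:
```python
from h import *
from bench import ctrl
import math
s=ctrl.get_state();print(s["clock"],s["ft_force"],s["moment"],s["width"]*85.4,s["finger_force"])
a=math.radians(81.7);p=s["position"];print(p)
plan([p[0]+56*math.cos(a),p[1]+56*math.sin(a),p[2]],75.8)
```

```text
4.55 [ 4.45792546 -1.57987657 -0.44478391] [-0.12911559 -0.56697481 -0.05134703] 15.001154884785597 29.335528372612316
[455.18292777  -7.84330444  80.70179154]
pos [455.2  -7.8  80.7] yaw 75.7 j6 0.08 -> frac [ 0.1114 -0.0117 -0.    ] turn -0.0007
```

The opening is 15 mm and the pose matches a grip on the flat. Dragging the carriage home.

Emit:
jog_arm:
  steps:
    - [0.01,-0.001,0,0]
    - [0.025,-0.0026,0,0]
    - [0.04,-0.004,0,0]
    - [0.055,-0.0058,0,0]
    - [0.07,-0.0074,0,0]
    - [0.085,-0.009,0,0]
    - [0.1,-0.0105,0,0]
    - [0.11,-0.0116,0,0]
    - [0.116,-0.012,0,0]
    - [0.116,-0.012,0,0]
    - [0.116,-0.012,0,0]
    - [0.116,-0.012,0,0]

```text
clock: 5.75
position: [463.5, 48.9, 80.7]
eef_rot: [2.474, 1.925, 0.005]
ft_force: [4.0, -3.9, -0.8]
width: 0.176
finger_force: 29.3
```

Run:
```python
from h import *
from bench import ctrl
s=ctrl.get_state();print(s["clock"],s["ft_force"],s["moment"],s["width"]*85.4,s["position"]-np.array([455.2,-7.8,80.7]))
s,c=snap("w4")
im=c["img"][40:260,230:420,::-1];cv2.imwrite("pics/crop4.png",cv2.resize(im,None,fx=2.7,fy=2.7,interpolation=cv2.INTER_CUBIC))
```

```text
5.75 [ 4.0134555  -3.94367707 -0.83398744] [-0.77073118 -0.44718199  0.06412364] 14.997870752447678 [8.29868605e+00 5.67137119e+01 5.98034439e-03]
```

View pics/crop4.png

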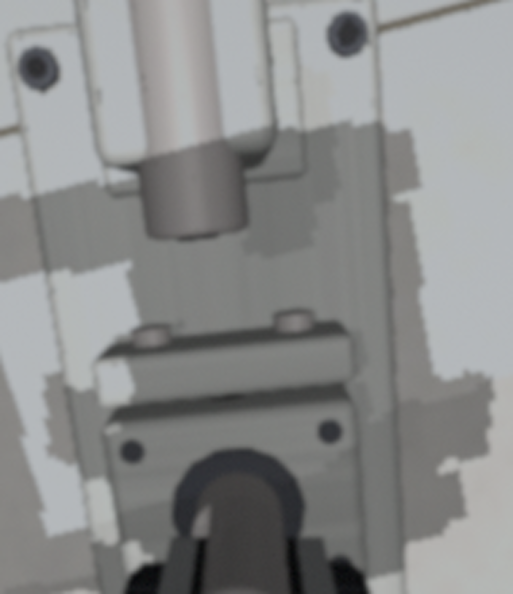

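The carriage edge (crop y≈410) now meets the stop bar (y≈345–400). I'll push a little more to confirm.

Emit:
jog_arm:
  steps:
    - [0.008,-0.0008,0,0]
    - [0.016,-0.0016,0,0]
    - [0.016,-0.0016,0,0]
    - [0.016,-0.0016,0,0]

```text
clock: 6.2
position: [463.7, 50.0, 80.6]
eef_rot: [2.461, 1.926, -0.014]
ft_force: [0.7, -27.3, 2.0]
width: 0.18
finger_force: 28.7
```

The force rose to 27 N with almost no travel, so the carriage is home. Now I'll ease off and turn the shaft.

Emit:
jog_arm:
  steps:
    - [-0.008,0,0,0]
    - [-0.013,0,0,0.06]
    - [-0.0165,0,0,0.12]
    - [-0.0165,0,0,0.18]
    - [-0.0165,0,0,0.24]
    - [-0.0165,0,0,0.3]
    - [-0.0165,0,0,0.36]
    - [-0.0165,0,0,0.42]
    - [-0.0165,0,0,0.48]
    - [-0.0165,0,0,0.54]
    - [-0.0165,0,0,0.6]
    - [-0.0165,0,0,0.66]
    - [-0.0165,0,0,0.72]
    - [-0.0165,0,0,0.736]
    - [-0.0165,0,0,0.736]
    - [-0.0165,0,0,0.736]
    - [-0.0165,0,0,0.736]
    - [-0.0165,0,0,0.736]

```text
clock: 8.0
position: [461.4, 48.5, 80.6]
eef_rot: [3.129, -0.234, 0.005]
ft_force: [1.1, -6.8, 1.8]
width: 0.173
finger_force: 28.8
```

Run:
```python
from h import *
from bench import ctrl
s=ctrl.get_state();print(s["clock"],s["ft_force"],s["moment"],s["width"]*85.4,s["finger_force"])
plan([461.4,47,80],-8.3)
```

```text
8.0 [ 1.05403892 -6.78446372  1.82882037] [-1.04546036  0.01656711 -0.04741804] 14.791004429319534 28.787267083130246
pos [461.4  48.5  80.6] yaw -8.5 j6 1.68 -> frac [0.0005 0.0029 0.0012] turn -0.0021
```

The shaft is turned (yaw −8.5° against the −8.3° goal, still on the flat). I'll release and raise.

Emit:
jog_arm:
  steps:
    - [0,0,0,0]
    - [0,0,0,0]
    - [0,0,0,0]
    - [0,0,0,0]
    - [0,0,-0.04,0]
    - [0,0,-0.12,0]
    - [0,0,-0.2,0]
    - [0,0,-0.2,0]
    - [0,0,-0.2,0]
  claw: 40

```text
clock: 8.9
position: [460.5, 50.6, 180.0]
eef_rot: [-3.133, 0.235, -0.004]
ft_force: [0.3, 0.4, -1.4]
width: 0.47
finger_force: 0.0
```

Run:
```python
from h import *
s,c=snap("w5")
print(s["clock"],s["width"],proj(c,(461.7,50.5,105)))
plan([503-20*np.cos(np.radians(134.6)),-190-20*np.sin(np.radians(134.6)),150],60)
u,v=map(int,proj(c,(461.7,50.5,105)))
im=c["img"][v-70:v+70,u-110:u+50,::-1];cv2.imwrite("pics/crop5.png",cv2.resize(im,None,fx=4.2,fy=4.2,interpolation=cv2.INTER_CUBIC));print(u,v)
```

```text
8.9 0.4700118386710752 (np.float64(319.9260285755431), np.float64(209.49290804892902))
pos [459.2  50.6 178.3] yaw -8.6 j6 1.68 -> frac [0.1906 0.4866 0.0565] turn -0.5986
319 209
```

View pics/crop5.png

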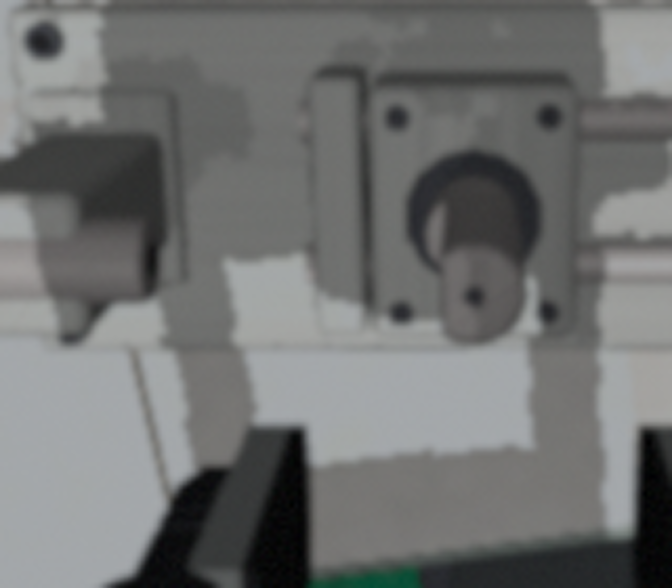

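The flat faces the guide (vertical left edge at crop x≈441, dot at (475,295)). I'll compute the shaft axis from this view and refine the collar position.

Run:
```python
from h import *
c=dict(np.load("pics/w5.npz"))
A=ray(c,209+475/4.2,139+295/4.2,105);print("axis",A,"move",np.linalg.norm(A[:2]-[453.3,-7.5]))
f=lambda u,v:ray(c,209+u/4.2,139+v/4.2,105)[:2]
a,b=f(441,258),f(443,332);d=a-b;print("flat edge ang->normal",np.degrees(np.arctan2(d[1],d[0]))+90)
print("guide", ray(c,209+150/4.2,139+265/4.2,80))
```

```text
axis [461.65415084  48.82743204 105.        ] move 56.943581172606685
flat edge ang->normal 82.5228016973004
guide [469.87452383 113.82844901  80.        ]
```

Emit:
jog_arm:
  steps:
    - [0.19,0.487,0,-0.6]
    - [0.19,0.487,0,-0.6]
    - [0.19,0.487,0,-0.6]
    - [0.19,0.487,0,-0.6]
    - [0.19,0.487,0,-0.6]
    - [0.19,0.487,0,-0.6]
    - [0.19,0.487,0,-0.6]
    - [0.19,0.487,0.05,-0.6]
    - [0.19,0.487,0.05,-0.6]
    - [0.19,0.487,0.05,-0.6]
  claw: 60

```text
clock: 9.95
position: [514.8, -203.4, 150.0]
eef_rot: [-2.714, -1.57, 0.006]
ft_force: [0.6, 0.1, -0.9]
width: 0.706
finger_force: 0.0
```

Emit:
jog_arm:
  steps:
    - [0,0,0,-0.65]
    - [0,0,0,-0.65]
    - [0,0,0,-0.65]
    - [0,0,0,-0.65]
    - [0,0,0,-0.65]
    - [0,0,0,-0.65]
    - [0,0,0,-0.65]
    - [0,0,0,-0.65]
    - [0,0,0,-0.65]
    - [0,0,0,-0.65]
    - [0,0,0,-0.65]

```text
clock: 11.05
position: [516.9, -204.2, 153.2]
eef_rot: [-1.215, -2.896, -0.0]
ft_force: [1.1, -0.2, -1.2]
width: 0.705
finger_force: 0.0
```

Run:
```python
from h import *
plan([503,-190,100],134.6)
s,c=snap("w6");print(s["clock"])
u,v=map(int,proj(c,(503,-190,24)));print(u,v)
g=cv2.cvtColor(c["img"],cv2.COLOR_RGB2GRAY)
im=c["img"][v-60:v+60,u-80:u+80,::-1];cv2.imwrite("pics/crop6.png",cv2.resize(im,None,fx=5,fy=5,interpolation=cv2.INTER_CUBIC))
m=((g<75)*255).astype(np.uint8);m[v+70:]=0
cs,h=cv2.findContours(m,cv2.RETR_CCOMP,cv2.CHAIN_APPROX_NONE)
for k,q in enumerate(cs):
    if cv2.contourArea(q)>100 and len(q)>5: print(h[0][k][3],cv2.contourArea(q),cv2.boundingRect(q),cv2.fitEllipse(q))
```

```text
pos [ 516.9 -204.2  153.2] yaw 134.5 j6 -1.28 -> frac [3.970e-02 1.000e-04 1.065e-01] turn -0.0011
11.05
321 171
-1 1122.5 (299, 154, 38, 39) ((317.6756591796875, 173.11325073242188), (37.3017463684082, 38.40593338012695), 175.74534606933594)
2 395.5 (306, 160, 25, 23) ((317.79071044921875, 171.423828125), (21.299802780151367, 23.855506896972656), 96.04566192626953)
-1 1657.0 (486, 112, 80, 65) ((527.9793701171875, 141.50653076171875), (21.529512405395508, 103.61872100830078), 51.7132453918457)
-1 1018.5 (334, 0, 63, 77) ((367.46392822265625, 38.06415939331055), (17.220170974731445, 103.00984954833984), 144.799560546875)
-1 34814.0 (0, 0, 241, 241) ((84.9255142211914, 88.66401672363281), (189.35789489746094, 306.8475036621094), 38.39200210571289)
```

View pics/crop6.png

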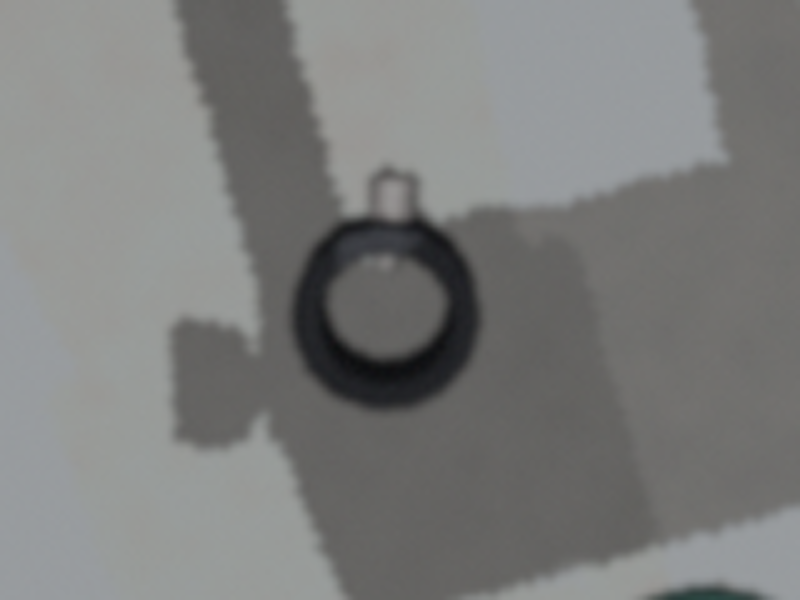

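The ring is centred at about (318,173) in the wrist image and the screw head at (319.6,150), so the screw is nearly in line with the tool's x axis.

Run:
```python
from h import *
c=dict(np.load("pics/w6.npz"))
o=ray(c,318,173.3,24)[:2]
for h in [(319.6,150),(319.6,146.5)]:
    p=ray(c,*h,12)[:2];d=p-o;print(o,p,np.linalg.norm(d),np.degrees(np.arctan2(d[1],d[0])))
for z in (24,0): print([np.round(proj(c,(o[0]+18*np.cos(t),o[1]+18*np.sin(t),z)),1) for t in np.radians(134.5+np.array([0,90,180,270]))])
plan([*o,30],131)
plan([*o,4],131)
```

```text
[ 501.34511034 -193.40274732] [ 488.35742505 -178.11388177] 20.060642532257425 130.3474525102036
[ 501.34511034 -193.40274732] [ 486.07193412 -175.77963504] 23.32046307892081 130.9140346178785
[array([317.9, 153.7]), array([298.5, 173.3]), array([318.1, 192.2]), array([337.5, 173.3])]
[array([318.2, 150.7]), array([300.3, 168.8]), array([318.3, 186.3]), array([336.2, 168.8])]
pos [ 517.  -204.3  153.3] yaw 134.5 j6 -1.28 -> frac [ 0.0372 -0.007   0.2467] turn 0.0306
pos [ 517.  -204.3  153.3] yaw 134.5 j6 -1.28 -> frac [ 0.0372 -0.007   0.2987] turn 0.0306
```

Emit:
jog_arm:
  steps:
    - [0.036,-0.007,0.1,0.03]
    - [0.036,-0.007,0.18,0.03]
    - [0.036,-0.007,0.22,0.03]
    - [0.036,-0.007,0.22,0.03]
    - [0.036,-0.007,0.22,0.03]
    - [0.036,-0.007,0.26,0.03]
    - [0.036,-0.007,0.285,0.03]
    - [0.036,-0.007,0.298,0.03]
    - [0.036,-0.007,0.298,0.03]
    - [0.036,-0.007,0.298,0.03]

```text
clock: 12.1
position: [502.6, -194.5, 5.4]
eef_rot: [1.298, 2.86, -0.0]
ft_force: [0.4, -0.2, 0.1]
width: 0.702
finger_force: 0.0
```

Run:
```python
from h import *
from bench import ctrl
plan([501.9,-194,4],131); print(ctrl.get_state()["ft_force"])
```

```text
pos [ 502.6 -194.5    5.4] yaw 131.2 j6 -1.22 -> frac [ 0.0016 -0.0004  0.0028] turn 0.0016
[ 0.4353627  -0.22133876  0.12650805]
```

Emit:
jog_arm:
  steps:
    - [0.0016,0,0.002,0.0016]
    - [0.0016,0,0.002,0.0016]
    - [0.0016,0,0.002,0.0016]
    - [0.0016,0,0.002,0.0016]
    - [0.0016,0,0.002,0.0016]
    - [0.0016,0,0.002,0.0016]
  claw: 0
  force: 30

```text
clock: 12.7
position: [502.2, -193.9, 4.5]
eef_rot: [1.302, 2.858, -0.0]
ft_force: [-0.2, 0.8, 5.7]
width: 0.398
finger_force: 30.8
```

Emit:
jog_arm:
  steps:
    - [0,0,-0.02,0]
    - [0,0,-0.1,0]
    - [0,0,-0.2,0]
    - [0,0,-0.3,0]
    - [0,0,-0.3,0]
    - [0,0,-0.3,0]

```text
clock: 13.3
position: [502.3, -194.0, 155.6]
eef_rot: [1.301, 2.856, -0.0]
ft_force: [-0.5, 0.5, -1.6]
width: 0.399
finger_force: 30.4
```

Run:
```python
from h import *
from bench import ctrl
s=ctrl.get_state();print(s["width"]*85.4,s["finger_force"],s["ft_force"])
plan([461.6,49.1,155],81.7)
s,c=snap("w7")
# collar top rim at tool z = 19ish: predicted image of held collar (TCP 4mm above underside -> top 20 behind tip)
from scipy.spatial.transform import Rotation as Ro
R=Ro.from_rotvec(s["eef_rot"]).as_matrix()
P=lambda x,y,z:np.round(proj(c,s["position"]+R@np.array([x,y,z])),1)
print("ctr",P(0,0,-20),"hole +x/-x",P(12,0,-20),P(-12,0,-20),"outer",P(18,0,-20),"head",P(25.5,0,-8))
g=cv2.cvtColor(c["img"],cv2.COLOR_RGB2GRAY)
print(g[200:300:2,296:346:3])
```

```text
34.086324954581265 30.36102078971453 [-0.50527391  0.50932241 -1.60075272]
pos [ 502.3 -194.   155.6] yaw 131.0 j6 -1.21 -> frac [4.203e-01 2.576e-01 1.000e-04] turn 0.4304
ctr [322.4 274.3] hole +x/-x [322.4 250.5] [322.4 297. ] outer [322.5 238.1] head [322.4 213.4]
[[162 125 107 107 109 108 107 108 110 109 107 109 109 110 109 108 106]
 [165 130 108 107 109 108 108 110 109 109 108 108 109 109 108 108 108]
 [165 152 109 108 109 108 108 108 108 108 107 106 108 108 109 108 108]
 [165 154 113 110 109 108 108 108 108 107 107 107 109 109 109 108 107]
 [165 164 129 110 108 108 108 109 108 108 108 107 109 109 108 108 108]
 [165 165 134 110 108 108 107 109 106 106 109 109 109 110 110 109 110]
 [165 165 160 116 109 108 101  90  79  81  95 107 109 109 108 109 110]
 [165 165 163 126 108 105  67  35  17  20  53  90 109 110 108 107 109]
 [165 165 166 137 108  96  59  53  50  52  63  75 110 109 107 108 109]
 [165 165 165 150 117  90  69  79  86  87  86  79 109 109 107 107 109]
 [165 165 165 165 140  93  71  86  95  95  91  79 109 108 108 109 109]
 [165 165 165 165 151  92  72  87  95  95  89  75 
[... 2019 characters left out ...]
 17  18  20  17  21  19  21  17  20  18  18  19  18  20  16]
 [ 35  19  19  21  22  21  22  17  19  19  18  22  21  20  20  17  16]
 [ 39  22  20  21  19  20  18  20  17  17  19  16  18  20  17  17  22]
 [ 41  29  20  18  21  18  20  20  18  21  20  17  21  19  19  18  33]
 [ 42  34  23  20  20  16  19  18  19  21  19  18  17  19  18  25  33]
 [ 42  41  33  20  16  20  19  20  19  19  18  23  20  21  23  32  36]
 [ 40  39  39  31  19  20  18  21  19  20  18  20  21  21  31  37  37]
 [ 38  38  39  38  30  25  25  18  19  18  19  17  25  32  36  38  36]
 [ 85  36  38  40  41  38  30  27  21  29  29  29  36  39  36  38  35]
 [144  73  36  38  39  40  38  38  37  38  39  37  37  37  36  35  32]]
```

The held collar sits where predicted in the tool frame (bore edges at rows 250 and 297, head at row 213, column 322). Moving over the shaft.

Emit:
jog_arm:
  steps:
    - [0.08,0.05,0,0.07]
    - [0.16,0.098,0,0.14]
    - [0.24,0.147,0,0.21]
    - [0.32,0.196,0,0.29]
    - [0.38,0.233,0,0.36]
    - [0.42,0.2575,0,0.43]
    - [0.42,0.2575,0,0.43]
    - [0.42,0.2575,0,0.43]
    - [0.42,0.2575,0,0.43]
    - [0.42,0.2575,0,0.43]

```text
clock: 14.35
position: [460.7, 48.4, 153.1]
eef_rot: [-2.376, -2.054, 0.002]
ft_force: [0.0, -0.6, -0.8]
width: 0.395
finger_force: 30.4
```

Run:
```python
from h import *
plan([461.6,49.1,115],81.7)
s,c=snap("w8");print(s["clock"])
from scipy.spatial.transform import Rotation as Ro
R=Ro.from_rotvec(s["eef_rot"]).as_matrix()
P=lambda x,y,z:np.round(proj(c,s["position"]+R@np.array([x,y,z])),1)
print("hole",P(12,0,-20),P(-12,0,-20),"axis dot",proj(c,(461.6,49.1,105)),"shaft front",proj(c,(461.6+6*.144,49.1+6*.99,105)), "guide",proj(c,(470.5,113.5,80)))
g=cv2.cvtColor(c["img"],cv2.COLOR_RGB2GRAY)
print(g[246:302:2,296:350:2])
```

```text
pos [460.7  48.4 153.1] yaw 81.7 j6 0.1 -> frac [0.0017 0.0017 0.0763] turn -0.0
14.35
hole [321.3 249.7] [321.3 296.3] axis dot (np.float64(322.5119195088017), np.float64(220.9256166427335)) shaft front (np.float64(322.5202766955182), np.float64(212.53053966542097)) guide (np.float64(321.81186100577435), np.float64(120.97335941429816))
[[ 30  35  45  52  53  53  54  53  51  50  49  48  50  50  51  50  51  49
   53  53  54  51  49  43  36  32  29]
 [ 36  45  48  49  50  49  50  50  49  48  52  56  55  54  51  49  48  49
   50  52  52  52  53  54  51  41  31]
 [ 47  47  48  48  47  47  47  53  70 100 131 148 147 144 132 126 113  91
   57  48  50  48  51  53  54  52  43]
 [ 50  49  49  46  48  58  82 128 156 176 183 186 186 187 185 183 180 172
  140  93  56  47  48  50  52  53  51]
 [ 49  48  47  46  67 123 141 169 183 186 186 186 185 188 187 187 186 188
  184 167 111  77  48  48  51  53  51]
 [ 50  49  51  85 140 167 148 161 183 186 186 185 185 187 187 186 186 187
  186 173 142 145  97  49  49  50  51]
 [ 50  48  80 152 177 174 148 159 183 185 185 185 185 187 187 186 186 187
  185 161
[... 1703 characters left out ...]
  30  40  46  49  47]
 [ 52  51  51  45  35  29  28  28  27  28  27  28  28  26  26  29  27  26
   27  27  27  30  40  46  48  48  48]
 [ 51  51  50  52  48  38  30  29  28  27  27  27  27  25  30  26  29  29
   29  32  34  40  46  47  49  48  51]
 [ 48  50  49  50  52  48  40  36  34  30  28  27  29  29  30  28  30  30
   35  43  46  47  47  49  48  47  87]
 [ 61  48  48  48  49  50  51  52  48  44  36  31  34  35  37  37  38  41
   47  49  47  50  45  48  47  51  93]
 [ 69  54  47  47  46  48  47  52  53  51  51  48  49  50  51  49  47  49
   49  49  47  45  47  55  53  60  71]
 [ 69  66  57  53  47  46  47  49  49  49  50  50  51  50  50  48  48  47
   49  48  48  61 100 118  85  68  68]]
```

Emit:
jog_arm:
  steps:
    - [0.002,0.0017,0.03,0]
    - [0.002,0.0017,0.06,0]
    - [0.002,0.0017,0.075,0]
    - [0.002,0.0017,0.08,0]
    - [0.002,0.0017,0.08,0]
    - [0.002,0.0017,0.086,0]
    - [0.002,0.0017,0.092,0]
    - [0.002,0.0017,0.098,0]
    - [0.002,0.0017,0.098,0]

```text
clock: 15.3
position: [461.5, 50.3, 104.4]
eef_rot: [-2.375, -2.055, 0.001]
ft_force: [0.5, -0.0, -0.9]
width: 0.398
finger_force: 30.4
```

Run:
```python
from h import *
from bench import ctrl
s=ctrl.get_state();print(s["ft_force"],s["moment"])
plan([461.6,49.3,72.5],81.7)
```

```text
[ 0.457993   -0.04344966 -0.85529658] [-0.02143184  0.03403207  0.01747999]
pos [461.5  50.3 104.4] yaw 81.7 j6 0.1 -> frac [-0.0019  0.0005  0.0638] turn 0.0004
```

The collar is over the shaft's top with no contact force. Lowering on slowly.

Emit:
jog_arm:
  steps:
    - [-0.0015,0,0,0]
    - [-0.0015,0,0.008,0]
    - [-0.0015,0,0.016,0]
    - [-0.0015,0,0.024,0]
    - [-0.0015,0,0.03,0]
    - [-0.0015,0,0.03,0]
    - [-0.0015,0,0.03,0]

```text
clock: 16.0
position: [461.7, 49.5, 89.7]
eef_rot: [-2.376, -2.056, 0.0]
ft_force: [0.4, 1.1, -0.9]
width: 0.402
finger_force: 30.4
```

Run:
```python
from h import *
from bench import ctrl
s=ctrl.get_state();print(s["ft_force"],s["moment"])
plan([461.6,49.3,72.5],81.7)
```

```text
[ 0.35405937  1.14816103 -0.89905565] [ 0.00197447  0.06336383 -0.00525375]
pos [461.7  49.5  89.7] yaw 81.7 j6 0.1 -> frac [-0.0004 -0.0001  0.0343] turn 0.0003
```

Emit:
jog_arm:
  steps:
    - [0,0,0.006,0]
    - [0,0,0.013,0]
    - [0,0,0.02,0]
    - [0,0,0.027,0]
    - [0,0,0.034,0]
    - [0,0,0.034,0]
    - [0,0,0.034,0]
    - [0,0,0.034,0]
    - [0,0,0.034,0]

```text
clock: 16.9
position: [462.0, 49.5, 73.0]
eef_rot: [2.375, 2.055, 0.001]
ft_force: [-0.2, -0.3, -0.1]
width: 0.398
finger_force: 30.4
```

Run:
```python
from h import *
from bench import ctrl
s=ctrl.get_state();print(s["ft_force"],s["moment"],s["finger_force"])
plan([461.6,49.3,72.5],81.7)
s,c=snap("w9")
from scipy.spatial.transform import Rotation as Ro
R=Ro.from_rotvec(s["eef_rot"]).as_matrix()
P=lambda x,y,z:np.round(proj(c,s["position"]+R@np.array([x,y,z])),1)
print("hole",P(12,0,-20),P(-12,0,-20),"head",P(25.5,0,-8),"dot",proj(c,(461.6,49.1,105)),"guide",proj(c,(470.5,113.5,80)))
g=cv2.cvtColor(c["img"],cv2.COLOR_RGB2GRAY)
print(g[206:306:3,294:352:2])
```

```text
[-0.1607392  -0.25783873 -0.05751719] [ 0.00558898  0.02647559 -0.0171638 ] 30.376034688670188
pos [462.   49.5  73. ] yaw 81.7 j6 0.1 -> frac [-0.0005 -0.0007  0.001 ] turn 0.0003
hole [321.4 249.7] [321.3 296.3] head [321.3 212.7] dot (np.float64(320.62838287848064), np.float64(289.08496526902286)) guide (np.float64(319.6045775072476), np.float64(127.83061898629644))
[[127 127 128 128 127 128 128 128 129 128 129 129 129 130 130 130 129 125
  118 116 117 117 118 117 119 129 131 132 131]
 [127 126 126 128 127 127 127 128 128 126 118 111 111 112 112 112 110 108
  114 116 116 115 117 117 118 126 130 130 130]
 [128 129 129 128 129 128 124 115  97  68  55  54  45  38  38  48  51  50
   67  91 108 115 116 117 117 124 131 132 132]
 [125 124 124 123 120  93  58  54  52  61  67  58  39  32  36  46  65  71
   58  47  47  57  89 110 113 118 125 126 126]
 [126 126 126 117  75  53  50  52  53  71  92 101 108 113 114 114 113 102
   72  49  49  48  50  83 110 114 116 122 126]
 [128 128 116  74  53  53  52  53  53  72  95 109 115 121 124 121 116 103
   71  49  48  48  47  49  70 107 117 117 118]
 [
[... 2686 characters left out ...]
104 105 107 106 104  93  62  45  47  66  98 105
  105 105 105 105 106 105  86  53  45  43  48]
 [ 47  45  47  63  91 105 104 104 105 106 106 105 101  98 102 105 107 106
  106 105 105 105 106  98  69  45  43  56 104]
 [133  85  47  48  78  99 105 104 104 104 106 106 105 103 107 107 107 105
  105 104 105 105  99  75  47  44  76 137 145]
 [165 166 135  77  46  61  87  99 102 103 103 103 105 103 102 105 108 107
  105 106 103  94  67  55  90 135 162 162 146]
 [163 170 167 152 107  79  76  71  86  95  99 101 102 103 103 101 103 106
  103  93  79  96 108 130 159 169 170 162 143]
 [163 170 168 157 132 138 167 163 154 137 122 104 100 108 115 120 122 130
  136 146 165 167 121 136 159 168 169 162 146]]
```

The collar is on: the dot is at (321,287), the flat edge is level at row 275, contact force is about zero, and the screw is over the flat at height. Handing in.

Run:
```python
from bench import ctrl
s=ctrl.get_state();print(s["clock"],s["position"],abs(s["qd"]).max(),s["finger_force"])
print(ctrl.close_job())
```

```text
16.95 [461.98054252  49.4854      73.00264921] 0.0015340928151046874 30.375729161314666
the job is handed in; nothing more can be done
None
```

I handed the job in at 16.95 s: the carriage is home, the flat faces the guide, and the collar is held still over the shaft with its screw over the flat at bore height. No pass or fail result was returned.

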